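# Nip a pipe nipple into its V-block with the coarse and fine knobs of a tacking fixture

## Task

Get the pipe nipple clamped in the tacking fixture: with the big outer knob bring the red pad to within about 5 mm of the pipe without touching it, then with the small inner knob wind the pad on until it has pushed the pipe fully home in the V-block and nips it there with about 12 N (never above 25 N). Once the pad touches the pipe turn only the inner knob, do not touch the pipe itself, leave the other things where they lie, and let go of the knobs.

Things in the scene. Friction and masses are not known exactly. Their poses are not given: they have to be found in the camera images.
- fixture: Base of the tacking fixture, fixed to the bench: steel plate 230 x 100 x 12 mm with slide ways. Origin on the bench under the plate's centre; its x axis runs along the slide from the carriage to the V-block, z up.
- outer_grip (a point): On the knob axis, 92 mm above the bench, at a good height to grip the outer knob: black plain round knob, 58 mm diameter, its side from 78 to 100 mm above the bench. It travels with the carriage, so the hand must travel too while it turns the knob.
- inner_grip (a point): On the same knob axis, 122 mm above the bench, at a good height to grip the inner knob: aluminium plain round knob, 29 mm diameter, its side from 104 to 130 mm above the bench. It stands on top of the outer knob: keep fingertips above 101 mm when gripping it, and straddle it when gripping the outer one.
- outer_knob (a joint): Angle of the coarse outer knob (rad), grows clockwise seen from above, stops at -0.45 and 2.4. Clockwise drives the whole carriage, knobs and all, 20 mm per rad along the slide towards the pipe (rack and pinion). Turning takes about 0.6 N m; it stays where it is left.
- inner_knob (a joint): Angle of the fine inner knob (rad), grows clockwise from above, stops at -0.2 and 3.5. Clockwise pushes the ram with the pad 7 mm per rad out of the carriage, which stays. Turning takes about 0.19 N m when the pad is free, plus 0.007 N m per newton of pad force (0.084 at 12 N). Held still, less friction is felt, how much depends on the step, but the 0.007 per newton remains. Stays where left.
- carriage: Blue carriage 64 x 64 mm (90 mm wide over its foot), its top 74 mm above the bench, on the slide; the knobs stand on its top, their upright axis 32 mm behind its front face. Origin at the foot of the middle of its front face (the face towards the pipe), 13 mm above the bench; x as the fixture's.
- ram_mouth (a point): Point on the carriage's front face, 36 mm above the bench, where the ram with the red pad (20 mm disc) comes out along the fixture's +x. The pad is screwed on by hand: its face stands 13 to 19 mm in front of this point when inner_knob reads 0 (not known closer), 7 mm farther for each rad of inner_knob. The pad is sprung: it gives 1 mm for each 13 N.
- pipe: Loose steel pipe nipple standing on the base plate in front of the V-block, 48 mm outer diameter, 55 mm high, about 0.3 kg. Origin at the centre of its underside. It starts 0.8 to 2.5 mm short of home and a little off the centre line; sliding it takes 1 to 3 N.
- v_block: Fixed steel V-block on the base plate, 46 mm high, a 90 degree V that opens towards the pad (to -x). Origin at the foot of the V's inner corner, on the base plate, x as the fixture's. Fully home, the pipe touches both flanks and its centre lies 34 mm in front of this origin (x = -34 mm, y = 0).
- paint_marker: Loose paint marker 132 mm long lying near; bystander.
- soapstone: Loose white soapstone stick 125 mm long; bystander.
- small_nipple: Another loose pipe nipple standing on the bench itself, smaller: 42 mm diameter, 45 mm high; bystander.
- bolt: Loose M16 bolt 59 mm long; bystander.
- locking_pliers: Loose locking pliers 247 mm long; bystander.
Not all that is in view belongs to the job. Of the things that look like the fixture, the larger one is meant. Leave any blue look-alike of the pipe alone.

How it is judged (in metres and radians):
On the way, in this order (a step that is already met when the one before it is completed fails the run):
1. the outer knob has brought the carriage up so that the pad stands near the pipe (carriage face less than 53 mm from the pipe's centre), the pipe untouched and the outer knob released (horizontal distance between carriage and pipe below 0.053 m and contact force between carriage and pipe below 0.3 N and contact force between the fingers and fixture below 0.1 N), for 0.1 s.
2. the pad presses the pipe with more than 8 N (contact force between carriage and pipe above 8 N), for 0.1 s.
At the end, for the whole second after the job is handed in: The pipe stands upright (within 0.05 rad) and still, home in the V (within 1.8 mm along the slide and 1.5 mm across), and the pad presses it with 8 to 17 N (contact force between carriage and pipe between 8 and 17 N and x of pipe in the frame of v_block above -0.0357 m and y of pipe in the frame of v_block between -0.0015 and 0.0015 m and angle between pipe's own z axis and vertical below 0.05 rad and linear speed of pipe below 0.01 m/s); the robot touches nothing.
It fails at once if the pad presses the pipe with more than 25 N (contact force between carriage and pipe above 25 N).
It fails at once if the outer knob turns while the pad presses the pipe (contact force between carriage and pipe above 1 N and (velocity of joint outer_knob above 0.15 rad/s or velocity of joint outer_knob below -0.15 rad/s)).
It fails at once if the robot touches the pipe (contact force between any of the fingers, the arm and pipe above 0.5 N).
It fails at once if a bystander is moved by more than 3 cm (distance of any of paint_marker, soapstone, small_nipple, bolt, locking_pliers from where it was at the start of the episode above 0.03 m).
It also fails if it takes over 72 s, if anything falls off the work surface, if the arm or the gripper's body presses on something with over 40 N, if the wrist force passes 120 N, or if a joint passes its speed limit or range.

## Robot

A 6-joint arm with a two-finger parallel gripper is mounted at the origin on a cart in front of the work surface, level with it; the furniture and walls round the work are solid. World frame = base frame: x ahead of the robot, y to its left, z up, the work surface at z = 0. Lengths are in mm, angles in rad, forces in N, time in s.
With the tool pointing down it reaches from about 250 to 800 mm from the base axis. Payload 8.5 kg.
Tool frame: the origin (TCP) lies at the very end of the fingers, on their centre line; the grasp point (between the pads) lies 19 mm behind it; z points along the fingers, y is the line along which they close (so a half turn about z gives the same grasp; the last joint's range is limited). The gripper opens to 85 mm and grips with 20 to 120 N. Pads are 22 mm wide; open, the fingers measure 114 mm over their backs; the gripper's body (76 mm by 85 mm) begins 54 mm behind the grasp point. The pads swing forward as they close: fully open they stand 13 mm farther back than shut.
Start: joints at [0, 0.238, -0.013, 1.319, 0, 1.571], TCP at [524.956, -0, 231.276] pointing down, gripper open.
Joint ranges: [-2.66, 2.66], [-1.03, 1.9], [-1.14, 1.46], [-1.82, 2.27], [-1.45, 1.34], [-3.14, 3.14]. Speed limits (rad/s): [2.22, 2.22, 2.79, 3.14, 3.14, 3.14].

## Interface

Orientations are given as a rotation vector (axis times angle).
In Python, from plant import bot gives the robot as it stands. The module is installed in compiled form; this text tells all that it offers.
- The arm moves only by the tool play_rows, never from a script. Its argument "moves" is a list of rows, each a list of 3 entries, a list of its own where there are three numbers: the shift along the tool's x, y, z in m, then the turn about the tool's z in degrees, then the finger opening in m, from 0 to 0.0854. A call has 1 to 20 rows; each row shifts and turns the commanded pose from where the row before left it, along the tool's axes as they then stand; what a row does not reach is not made up. A row lasts 1/8 s, in which the tool goes at most 62.5 mm and 10.7 degrees, less where a joint would pass 70% of its speed; a pose out of reach is approached as far as the arm can. A call with a gripper value outside its range is refused whole. The fingers move at their own pace and stop on an object; "squeeze" is the grip in N (left out, the last holds). Time passes only in rows, so rows that do not move let the fingers close. It gives the time, the measured TCP pose, the force, the opening and the grip force at its end, in the units of the state.
- bot.sense(): the state, without advancing time (a new reading comes with each control period).
- bot.capture(name): name is "side" or "top" or "wrist"; returns a dict with "frame" (420x560x3 uint8, red, green, blue), "vfov" (degrees; the focal length in pixels is half the picture's height over the tangent of half this angle, whatever the lens; pixels are square), "cx", "cy" (the principal point, pixels), "k1" (the pictures are not rectified: a ray, as slopes to the right and down, at radius r is drawn at 1 + k1 r^2 times it, then the intrinsics apply), "R" (3x3) and "t" (3): a world point X has camera coordinates R X + t; the wrist camera has in their place "tool_from_camera" (4x4, takes a point from camera to tool coordinates, whose origin is the TCP and whose axes are the flange's). Camera axes: x right, y down, z forward; pixel columns grow to the right and rows downward; lengths in mm; the calibration is good to about 2 mm. A picture is of the moment at which its call begins: read the wrist's pose just before it. There is no depth.
- bot.sign_off(): hands the job in; it is judged then, once.
Trained networks look in a picture, given as the dict that the camera call returned (one of the last four; its "shot" number tells which), for a name from the list of things; names that differ only in an ending like _2 or _b are one class to them, and where a whole thing is asked for, a point or a joint stands for the part that bears it (a point fixed in the world has none). Each returns a list of dicts, best first, with "p" (0 to 1); they miss things now and then, are a little off and sometimes report something else, mostly with a low value. They report only what shows in the picture. A call takes as long as a camera call. They do not tell look-alikes from the thing itself.
- bot.boxes_of(picture, query): "position" ([x, y, z] in mm, in world coordinates, good to about 4 mm: the middle of the surface that is visible of it).
The state is a dict: "clock": time; "qpos": joint angles; "dq": joint speeds; "tau": joint torques, N m; "eef_pos": TCP position; "orientation": TCP orientation; "ft_force": force on the tool from outside, world axes, zero at the start; "torque": the same for the moment, N m; "width": opening from 0.0 (shut) to 1.0 (fully open); "gripper_force": force on a finger pad.
Only numpy, scipy, OpenCV 4.12 (cv2) and the standard library are available. Lean on these libraries where they do the work, as an engineer would, in place of code of your own. Each camera call takes 0.05 s, during which the arm holds its last target. There are 200 camera calls.

## Working session

There is one attempt and no reset: what is moved stays moved. The work goes in short steps, Python scripts to look and compute and a tool call to move; the robot and the scene stay as the last step left them, time stands still between calls to the robot, and variables do not carry over. Pictures are saved under pics/ and viewed, at most 10 in all, crops included, and the job is handed in when it is done.

Besides the shell and the picture viewer there is one more tool, called after ">>>" in YAML: its name, and indented under it one key for each argument. play_rows: Moves the arm, as the interface text tells. Its arguments: {"type":"object","properties":{"moves":{"type":"array","items":{"type":"array"}},"squeeze":{"type":"number"}},"required":["moves"]}

```bash
mkdir -p pics; cat > h.py <<'E'
import numpy as np, cv2
from plant import bot
def K(p):
    f=p["frame"].shape[0]/2/np.tan(np.radians(p["vfov"])/2); return f
def proj(p,X):
    c=p["R"]@np.asarray(X,float)+p["t"]; s=c[:2]/c[2]; s=s*(1+p["k1"]*(s@s)); return s*K(p)+[p["cx"],p["cy"]]
def ray(p,uv):
    d=(np.asarray(uv,float)-[p["cx"],p["cy"]])/K(p); s=d.copy()
    for _ in range(20): s=d/(1+p["k1"]*(s@s))
    R=np.array(p["R"]); return -R.T@p["t"], R.T@np.array([s[0],s[1],1])
def at_z(p,uv,z):
    o,d=ray(p,uv); return o+d*(z-o[2])/d[2]
def wristpose(p,st):
    from scipy.spatial.transform import Rotation as Ro
    T=np.eye(4);T[:3,:3]=Ro.from_rotvec(st["orientation"]).as_matrix();T[:3,3]=st["eef_pos"]
    M=np.linalg.inv(T@np.array(p["tool_from_camera"])); p["R"]=M[:3,:3];p["t"]=M[:3,3]; return p
def save(p,n): cv2.imwrite(f"pics/{n}.png",p["frame"][:,:,::-1])
E
python3 - <<'E'
from h import *
print(bot.sense())
for n in("top","side"):
    p=bot.capture(n); save(p,n+"0"); print(n,p["vfov"],np.round(-np.array(p["R"]).T@p["t"]))
    for q in["fixture","outer_knob","inner_knob","carriage","ram_mouth","pipe","v_block"]:
        try: print(q,[(round(d["p"],2),np.round(d["position"]).tolist(),np.round(proj(p,d["position"])).tolist()) for d in bot.boxes_of(p,q)][:4])
        except Exception as e: print(q,e)
E
```

```text
{'clock': 0.0, 'qpos': array([-2.29831287e-05,  2.38789885e-01, -1.42391769e-02,  1.31918403e+00,
       -3.57981816e-05,  1.57081920e+00]), 'dq': array([ 4.54832057e-04,  7.67011346e-04, -1.46172378e-03, -1.14813663e-05,
       -3.71532130e-04,  2.77270989e-04]), 'tau': array([ 1.29771975e-03, -5.38790166e+01,  3.46437156e+01,  1.83730113e-02,
        1.69192181e-04,  6.54446694e-05]), 'eef_pos': array([ 5.24599346e+02, -2.30398164e-02,  2.30678708e+02]), 'orientation': array([-2.22080159e+00, -2.22069980e+00,  1.61288565e-03]), 'ft_force': array([0.14819198, 0.07338198, 0.22780388]), 'torque': array([-0.02462079, -0.0193227 ,  0.02106156]), 'gripper_force': 0.0, 'width': 0.9972951304989123}
top 47.30209378088066 [ 417.  -23. 1393.]
fixture [(0.68, [561.0, -392.0, 8.0], [402.0, 198.0]), (0.65, [556.0, -84.0, 9.0], [296.0, 202.0])]
outer_knob [(0.56, [563.0, -431.0, 70.0], [422.0, 194.0]), (0.23, [669.0, -219.0, 9.0], [341.0, 162.0])]
inner_knob [(0.62, [564.0, -429.0, 87.0], [424.0, 193.0])]
carriage [(0.87, [552.0, -427.0, 46.0], [419.0, 199.0])]
ram_mouth [(0.66, [560.0, -422.0, 54.0], [417.0, 196.0])]
pipe [(0.4, [425.0, 148.0, 56.0], [214.0, 249.0])]
v_block []
side 44.676435951489154 [ 34. 690. 925.]
fixture [(0.86, [552.0, -8.0, 21.0], [266.0, 237.0])]
outer_knob [(0.9, [561.0, -31.0, 102.0], [269.0, 206.0])]
inner_knob [(0.52, [572.0, -36.0, 125.0], [266.0, 196.0])]
carriage [(0.94, [562.0, -26.0, 73.0], [267.0, 216.0]), (0.74, [552.0, -416.0, 50.0], [350.0, 147.0])]
ram_mouth [(0.81, [555.0, -421.0, 46.0], [350.0, 147.0]), (0.62, [560.0, -28.0, 72.0], [269.0, 216.0])]
pipe [(0.91, [433.0, 58.0, 40.0], [292.0, 270.0]), (0.66, [422.0, 138.0, 33.0], [275.0, 298.0]), (0.63, [569.0, 51.0, 54.0], [246.0, 239.0])]
v_block [(0.35, [622.0, 319.0, 8.0], [150.0, 316.0]), (0.21, [670.0, -217.0, 8.0], [277.0, 179.0])]
```

View pics/top0.png

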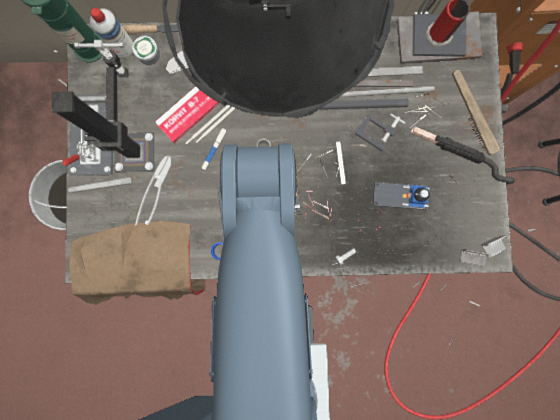

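View pics/side0.png

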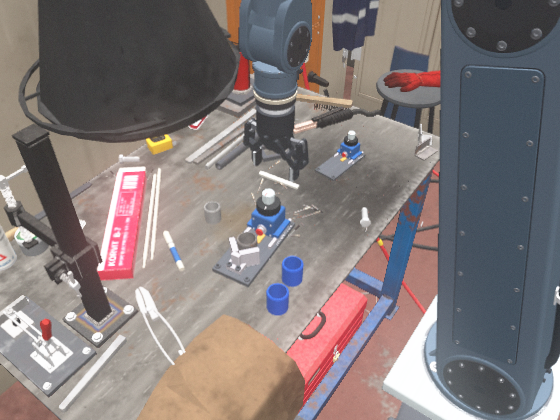

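The top view has the fixture hidden under the arm. In the side view the large fixture is at about (255,240), with its knobs at (268,205) and the V-block at (240,250). I'll look through the wrist camera next.

```bash
python3 - <<'E'
from h import *
st=bot.sense();p=wristpose(bot.capture("wrist"),st); save(p,"w0"); print(p["tool_from_camera"],p["vfov"],p["k1"])
for q in["fixture","outer_knob","inner_knob","carriage","ram_mouth","pipe","v_block"]:
    print(q,[(round(d["p"],2),np.round(d["position"]).tolist(),np.round(proj(p,d["position"])).tolist()) for d in bot.boxes_of(p,q)][:4])
s=bot.capture("side"); im=s["frame"][170:290,200:310]; cv2.imwrite("pics/side1.png",cv2.resize(im,None,fx=5,fy=5,interpolation=cv2.INTER_CUBIC)[:,:,::-1])
E
```

```text
[[ 5.08552814e-04 -9.56094470e-01 -2.93058195e-01  7.54153731e+01]
 [ 9.99999846e-01  5.51110833e-04 -6.26540518e-05  6.75782284e-01]
 [ 2.21410738e-04 -2.93058118e-01  9.56094603e-01 -1.41987604e+02]
 [ 0.00000000e+00  0.00000000e+00  0.00000000e+00  1.00000000e+00]] 70.5747780769181 0.011488720621618057
fixture [(0.6, [565.0, 9.0, 11.0], [309.0, 174.0])]
outer_knob [(0.69, [568.0, -27.0, 102.0], [321.0, 228.0])]
inner_knob [(0.97, [573.0, -36.0, 127.0], [329.0, 246.0]), (0.72, [403.0, -221.0, 15.0], [192.0, 332.0])]
carriage [(0.66, [569.0, -28.0, 97.0], [321.0, 226.0])]
ram_mouth [(0.87, [563.0, -30.0, 96.0], [314.0, 228.0])]
pipe [(0.93, [434.0, 50.0, 46.0], [192.0, 141.0]), (0.81, [569.0, 58.0, 67.0], [320.0, 135.0]), (0.66, [415.0, 137.0, 37.0], [168.0, 53.0]), (0.51, [573.0, -30.0, 94.0], [324.0, 227.0])]
v_block [(0.84, [563.0, 93.0, 58.0], [314.0, 99.0]), (0.24, [566.0, -34.0, 89.0], [316.0, 229.0])]
```

View pics/w0.png

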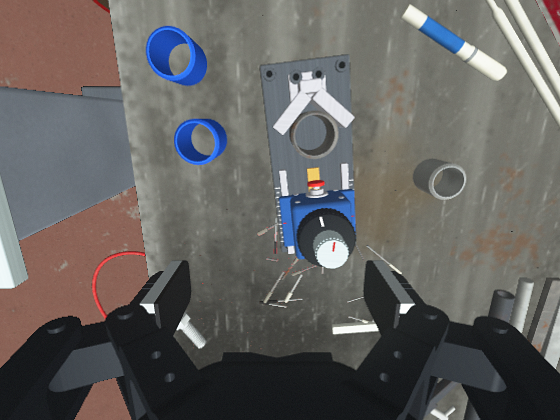

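View pics/side1.png

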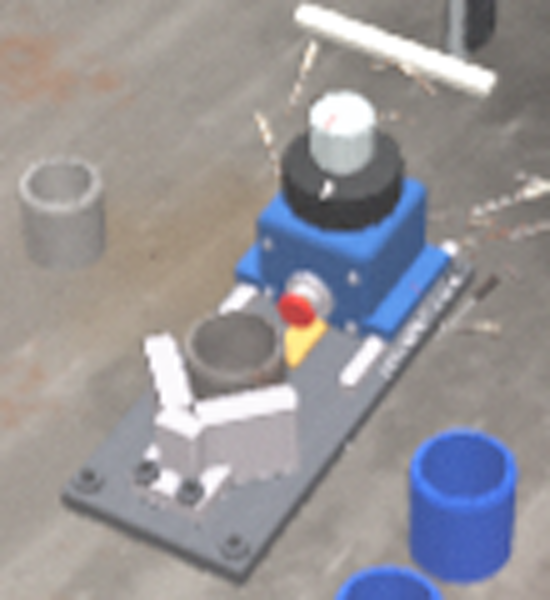

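The wrist view shows the fixture running along world +y, slightly yawed. The inner knob top is at (331,250), the pipe rim at (315,135) and the red pad at (317,186). I'll compute positions from these pixels.

```bash
python3 - <<'E'
from h import *
p=wristpose(bot.capture("wrist"),bot.sense())
im=p["frame"].astype(int)
for n,uv,z in[("knobtop",(331,251),130),("outer_top",(326,239),100),("pipe_top",(315,134),67),("plateL",(261,66),12),("plateR",(348,55),12),("Vcorner",(310,95),58),("Vtip_L",(282,132),58),("Vtip_R",(348,117),58),("padtop",(317,183),46),("carFL",(284,199),74),("carFR",(353,190),74)]:
    print(n,at_z(p,uv,z).round(1))
# red mask & pipe/knob refinements
hsv=cv2.cvtColor(p["frame"],cv2.COLOR_RGB2HSV)
m=((hsv[...,0]<8)|(hsv[...,0]>172))&(hsv[...,1]>170)&(hsv[...,2]>90); m[:150]=0;m[215:]=0;m[:,:280]=0;m[:,360:]=0
v,u=np.nonzero(m);print("red",u.min(),u.max(),v.min(),v.max())
cr=p["frame"][45:285,240:380]; cv2.imwrite("pics/w0c.png",cv2.resize(cr,None,fx=2.5*1,fy=2.5,interpolation=cv2.INTER_CUBIC)[:,:,::-1])
E
```

```text
knobtop [574.2 -39.1 130. ]
outer_top [574.5 -40.2 100. ]
pipe_top [563.8  59.5  67. ]
plateL [508.  129.6  12. ]
plateR [603.5 140.5  12. ]
Vcorner [558.5  96.5  58. ]
Vtip_L [530.9  61.   58. ]
Vtip_R [597.7  75.7  58. ]
padtop [570.7   4.9  46. ]
carFL [533.1  -6.1  74. ]
carFR [604.4   3.6  74. ]
red 308 323 180 186
```

View pics/w0c.png

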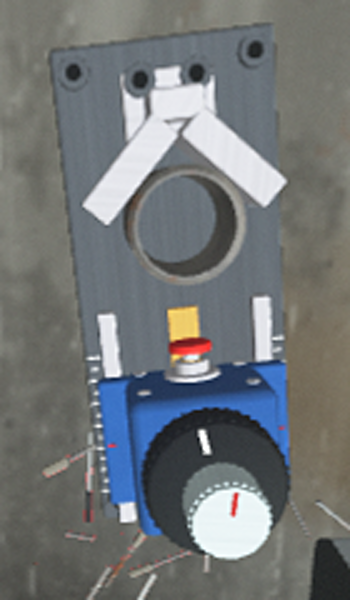

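```bash
python3 - <<'E'
from h import *
p=wristpose(bot.capture("wrist"),bot.sense()); s=bot.capture("side")
print("knob w",at_z(p,(332.6,252.5),130).round(1),"side",at_z(s,(268.4,192.6),130).round(1))
print("pipe w",at_z(p,(314.4,135),67).round(1),"side",at_z(s,(247,238.6),67).round(1))
print("pad w",at_z(p,(316.8,184.3),36).round(1),"side",at_z(s,(259.4,231.8),36).round(1))
E
```

```text
knob w [575.7 -40.6 130. ] side [571.5 -43.6 130. ]
pipe w [563.2  58.5  67. ] side [558.9  58.3  67. ]
pad w [571.9   1.2  36. ] side [ 5.675e+02 -3.000e-01  3.600e+01]
```

>>> play_rows:
  moves:
    - [[-0.02,0.025,0],-10,0.0854]
    - [[-0.0157,0.028,0],-10,0.0854]
    - [[0,0,0],-10,0.0854]
    - [[0,0,0],-6,0.0854]
    - [[0,0,0],0,0.0854]
  squeeze: 80

```text
clock: 2.02
eef_pos: [580.3, -30.6, 231.1]
orientation: [-1.427, -2.798, 0.0]
ft_force: [0.0, 0.1, 0.6]
width: 0.999
gripper_force: 0.0
```

>>> play_rows:
  moves:
    - [[-0.005,-0.0115,0],0,0.0854]
    - [[0,0,0.04],0,0.0854]
    - [[0,0,0.04],0,0.0854]
    - [[0,0,0.04],0,0.0854]
    - [[0,0,0.031],0,0.0854]
    - [[0,0,0],0,0.0854]
    - [[0,0,0],0,0.0854]

```text
clock: 2.9
eef_pos: [574.4, -41.8, 81.6]
orientation: [1.427, 2.797, 0.001]
ft_force: [-1.0, -0.5, 0.9]
width: 1.0
gripper_force: 0.0
```

```bash
python3 - <<'E'
from h import *
s=bot.capture("side"); im=s["frame"][150:270,200:340]; cv2.imwrite("pics/side2.png",cv2.resize(im,None,fx=5,fy=5,interpolation=cv2.INTER_CUBIC)[:,:,::-1])
E
```

```text
(no output)
```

View pics/side2.png

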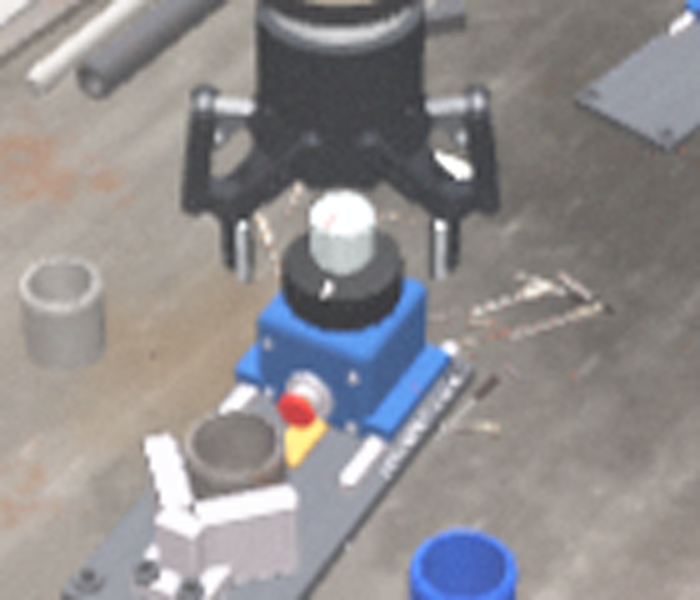

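The open fingers straddle the knobs at pixels (240,270) and (440,270), centred on the black knob, with the pad well clear of the pipe. Closing on the outer knob.

>>> play_rows:
  moves:
    - [[0,0,0],0,0.045]
    - [[0,0,0],0,0.045]
    - [[0,0,0],0,0.045]
    - [[0,0,0],0,0.045]
    - [[0,0,0],0,0.045]
    - [[0,0,0],0,0.045]

```text
clock: 3.7
eef_pos: [573.9, -41.9, 82.0]
orientation: [1.426, 2.797, -0.001]
ft_force: [-4.8, -2.5, 13.5]
width: 0.652
gripper_force: 82.2
```

>>> play_rows:
  moves:
    - [[0.00155,0.00081,0],5,0.045]
    - [[0.00161,0.00067,0],5,0.045]
    - [[0.00166,0.00052,0],5,0.045]
    - [[0.0017,0.00038,0],5,0.045]

```text
clock: 4.2
eef_pos: [573.6, -34.8, 82.0]
orientation: [1.892, 2.505, 0.001]
ft_force: [-1.4, -1.0, 9.8]
width: 0.652
gripper_force: 82.2
```

```bash
python3 - <<'E'
from h import *
s=bot.sense();print(s["torque"],s["ft_force"],s["eef_pos"])
E
```

```text
[-0.35322299  0.48550143  0.55855689] [-1.44035402 -0.96520972  9.79372471] [573.60601478 -34.778422    82.0218955 ]
```

>>> play_rows:
  moves:
    - [[0.00173,0.00023,0],5,0.045]
    - [[0.00174,8e-05,0],5,0.045]
    - [[0.00174,-8e-05,0],5,0.045]
    - [[0.00173,-0.00023,0],5,0.045]
    - [[0.0017,-0.00038,0],5,0.045]
    - [[0.00166,-0.00052,0],5,0.045]
    - [[0.00161,-0.00067,0],5,0.045]
    - [[0,0,0],0,0.045]

```text
clock: 5.2
eef_pos: [573.3, -22.5, 82.1]
orientation: [2.556, 1.821, 0.006]
ft_force: [4.4, -1.2, 6.0]
width: 0.648
gripper_force: 83.1
```

```bash
python3 - <<'E'
from h import *
s=bot.sense();print(s["torque"],s["ft_force"],s["eef_pos"])
s=bot.capture("side"); im=s["frame"][150:270,200:340]; cv2.imwrite("pics/side3.png",cv2.resize(im,None,fx=5,fy=5,interpolation=cv2.INTER_CUBIC)[:,:,::-1])
E
```

```text
[-0.04017537 -0.47171532 -0.58461916] [ 4.42297331 -1.19377658  5.99365357] [573.2603262  -22.54522368  82.07063375]
```

View pics/side3.png

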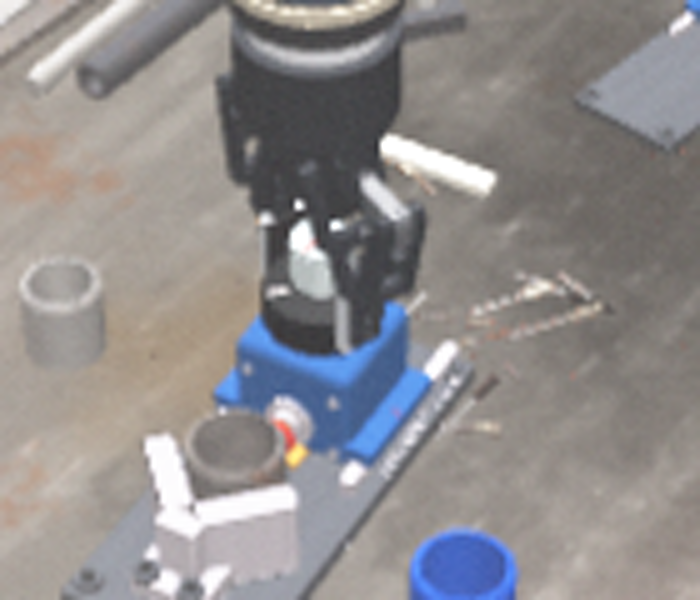

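The pad now stands short of the pipe: red pad at (287,435), pipe edge at (280,450). I'll turn a little further, then release, rise and look.

>>> play_rows:
  moves:
    - [[0.00125,-0.0006,0],4,0.045]
    - [[0.00122,-0.0007,0],4,0.045]
    - [[0,0,0],0,0.045]
    - [[0,0,0],0,0.0854]
    - [[0,0,0],0,0.0854]
    - [[0,0,0],0,0.0854]
    - [[0,0,0],0,0.0854]
    - [[0,0,-0.06],0,0.0854]
    - [[0,0,-0.06],0,0.0854]
    - [[0,0,-0.03],-10,0.0854]
    - [[0,0,0],-10,0.0854]
    - [[0,0,0],-7,0.0854]
    - [[0,0,0],0,0.0854]

```text
clock: 6.88
eef_pos: [570.6, -19.7, 230.3]
orientation: [-2.222, -2.22, 0.0]
ft_force: [-0.8, -1.1, -0.5]
width: 1.003
gripper_force: 0.0
```

```bash
python3 - <<'E'
from h import *
st=bot.sense(); print(st["eef_pos"],st["torque"],st["ft_force"],st["qpos"])
p=wristpose(bot.capture("wrist"),st)
cr=p["frame"][40:320,200:400]; cv2.imwrite("pics/w1.png",cv2.resize(cr,None,fx=2,fy=2,interpolation=cv2.INTER_CUBIC)[:,:,::-1])
E
```

```text
[570.64475522 -19.68699494 230.27780122] [ 0.03981766 -0.01492814 -0.01067785] [-0.7810377  -1.05828837 -0.54883662] [-3.44766489e-02  3.18227455e-01  9.61416365e-02  1.34890402e+00
 -1.71908717e-05  1.53724899e+00]
```

View pics/w1.png

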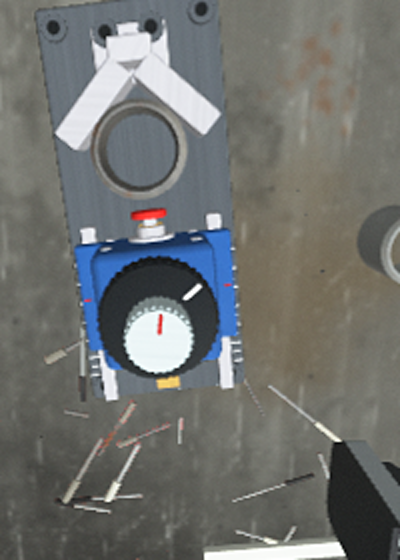

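Pad clear of the pipe: red pad at (274,147) in full-frame pixels, pipe rim centre at (270,115.5), inner knob top at (279.5,208.5).

```bash
python3 - <<'E'
from h import *
p=wristpose(bot.capture("wrist"),bot.sense())
k=at_z(p,(279.5,208.5),130);q=at_z(p,(270,115.5),67);a=at_z(p,(274,147),36);o=at_z(p,(279.5,198.5),100)
print(k,o,q,a,"face-pipe",np.linalg.norm((q-k)[:2])-32,"gap",np.linalg.norm((q-a)[:2])-24)
for n in["inner_knob","pipe"]: print([(round(d["p"],2),np.round(d["position"],1).tolist()) for d in bot.boxes_of(p,n)])
E
```

```text
[573.54579818 -18.60422745 130.        ] [573.78586891 -17.88430131 100.        ] [564.70658723  57.45604661  67.        ] [568.1568932   24.19289789  36.        ] face-pipe 44.5721681808167 gap 9.441615907072155
[(0.88, [569.6, -15.7, 126.9])]
[(0.72, [432.1, 50.2, 39.9]), (0.6, [415.9, 135.7, 31.6]), (0.56, [557.8, 58.1, 68.2])]
```

>>> play_rows:
  moves:
    - [[0.0004,0.0014,0.04],0,0.0854]
    - [[0,0,0.04],0,0.0854]
    - [[0,0,0.04],0,0.0854]
    - [[0,0,0.028],0,0.0854]
    - [[0,0,0],0,0.0854]
    - [[0,0,0],0,0.045]
    - [[0,0,0],0,0.045]
    - [[0,0,0],0,0.045]
    - [[0,0,0],0,0.045]
    - [[0,0,0],0,0.045]
    - [[0.00174,-0.0002,0],5,0.045]
    - [[0.00171,-0.00033,0],5,0.045]
    - [[0,0,0],0,0.045]

```text
clock: 8.7
eef_pos: [572.5, -15.8, 84.5]
orientation: [2.407, 2.016, 0.003]
ft_force: [-2.8, 0.1, 9.3]
width: 0.643
gripper_force: 82.9
```

```bash
python3 - <<'E'
from h import *
s=bot.sense();print(s["torque"],s["ft_force"],s["eef_pos"],s["width"])
E
```

```text
[ 0.07538381  0.71679974 -0.56406247] [-2.833674    0.1088452   9.25010416] [572.46289933 -15.77675159  84.54600876] 0.6426963775222321
```

>>> play_rows:
  moves:
    - [[0,0,0],0,0.0854]
    - [[0,0,0],0,0.0854]
    - [[0,0,0],0,0.0854]
    - [[0,0,0],0,0.0854]
    - [[0,0,-0.022],0,0.0854]
    - [[0,0,0],-10,0.0854]
    - [[0,0,0],-10,0.0854]
    - [[0,0,0],-10,0.0854]
    - [[0,0,0],-10,0.0854]
    - [[0,0,0],-10,0.0854]
    - [[0,0,0],-10,0.0854]
    - [[0,0,0],0,0.0854]
    - [[0,0,0],0,0.0854]

```text
clock: 10.32
eef_pos: [571.7, -15.8, 104.2]
orientation: [-1.08, -2.95, 0.0]
ft_force: [-0.3, -0.2, -0.5]
width: 1.002
gripper_force: 0.0
```

```bash
python3 - <<'E'
from h import *
s=bot.sense();print(s["torque"],s["ft_force"],s["eef_pos"],s["width"],s["qpos"][5])
E
```

```text
[ 0.00851501  0.01121181 -0.01396549] [-0.27454624 -0.19628416 -0.47269386] [571.74183949 -15.82715456 104.22268519] 1.0018431296059291 0.6743673933727566
```

>>> play_rows:
  moves:
    - [[0,0,0],0,0.015]
    - [[0,0,0],0,0.015]
    - [[0,0,0],0,0.015]
    - [[0,0,0],0,0.015]
    - [[0,0,0],0,0.015]
    - [[0,0,0],0,0.015]
    - [[0,0,0],0,0.015]
    - [[0,0,0],0,0.015]
  squeeze: 60

```text
clock: 11.32
eef_pos: [570.9, -16.9, 104.7]
orientation: [-1.076, -2.951, 0.004]
ft_force: [-5.7, -4.7, 6.6]
width: 0.322
gripper_force: 58.9
```

```bash
python3 - <<'E'
from h import *
s=bot.sense();print(s["torque"],s["ft_force"],s["eef_pos"],s["width"],s["qpos"][5])
E
```

```text
[-1.02255197  1.07326409  0.0428897 ] [-5.70994717 -4.71504606  6.5952409 ] [570.87615819 -16.8601417  104.71545956] 0.3224056989321046 0.670849152260783
```

>>> play_rows:
  moves:
    - [[0,-0.0013,0],0,0.015]
    - [[0,0,0],5,0.015]
    - [[0,0,0],5,0.015]
    - [[0,0,0],5,0.015]
    - [[0,0,0],2,0.015]
    - [[0,0,0],2,0.015]

```text
clock: 12.08
eef_pos: [571.2, -16.6, 104.7]
orientation: [1.547, 2.734, 0.001]
ft_force: [-1.1, 1.7, 6.1]
width: 0.316
gripper_force: 58.9
```

```bash
cat > t.py <<'E'
from h import *
from scipy.spatial.transform import Rotation as Ro
s=bot.sense();R=Ro.from_rotvec(s["orientation"]).as_matrix()
print("yaw",np.degrees(np.arctan2(R[0,0],R[1,0])).round(2),"Tz",s["torque"].round(3),s["ft_force"].round(1),s["eef_pos"].round(1),s["width"].round(3),s["clock"])
E
python3 t.py
```

```text
Traceback (most recent call last):
  File "t.py", line 4, in <module>
    print("yaw",np.degrees(np.arctan2(R[0,0],R[1,0])).round(2),"Tz",s["torque"].round(3),s["ft_force"].round(1),s["eef_pos"].round(1),s["width"].round(3),s["clock"])
                                                                                                                                      ^^^^^^^^^^^^^^^^
AttributeError: 'float' object has no attribute 'round'
```

>>> play_rows:
  moves:
    - [[0,0,0],2,0.015]
    - [[0,0,0],2,0.015]

```text
clock: 12.32
eef_pos: [571.3, -16.6, 104.7]
orientation: [1.641, 2.678, 0.001]
ft_force: [-0.2, 1.4, 5.1]
width: 0.321
gripper_force: 58.9
```

```bash
python3 t.py
```

```text
Traceback (most recent call last):
  File "t.py", line 4, in <module>
    print("yaw",np.degrees(np.arctan2(R[0,0],R[1,0])).round(2),"Tz",s["torque"].round(3),s["ft_force"].round(1),s["eef_pos"].round(1),s["width"].round(3),s["clock"])
                                                                                                                                      ^^^^^^^^^^^^^^^^
AttributeError: 'float' object has no attribute 'round'
```

>>> play_rows:
  moves:
    - [[0,0,0],2,0.015]
    - [[0,0,0],2,0.015]
    - [[0,0,0],0,0.015]

```text
clock: 12.7
eef_pos: [571.3, -16.5, 104.7]
orientation: [1.733, 2.619, 0.001]
ft_force: [-0.6, 1.8, 6.1]
width: 0.322
gripper_force: 58.9
```

```bash
python3 t.py
```

```text
Traceback (most recent call last):
  File "t.py", line 4, in <module>
    print("yaw",np.degrees(np.arctan2(R[0,0],R[1,0])).round(2),"Tz",s["torque"].round(3),s["ft_force"].round(1),s["eef_pos"].round(1),s["width"].round(3),s["clock"])
                                                                                                                                      ^^^^^^^^^^^^^^^^
AttributeError: 'float' object has no attribute 'round'
```

```bash
sed -i 's/s\["width"\].round(3)/s["width"]/' t.py; python3 t.py
```

```text
yaw -23.01 Tz [0.19  0.104 0.025] [-0.6  1.8  6.1] [571.3 -16.5 104.7] 0.32214853338037636 12.7
```

>>> play_rows:
  moves:
    - [[0,0,0],2,0.015]
    - [[0,0,0],2,0.015]

```text
clock: 12.95
eef_pos: [571.4, -16.5, 104.7]
orientation: [1.824, 2.557, 0.002]
ft_force: [-0.5, 1.5, 5.1]
width: 0.322
gripper_force: 58.9
```

```bash
python3 t.py
```

```text
yaw -18.99 Tz [ 0.32  -0.009  0.196] [-0.5  1.5  5.1] [571.4 -16.5 104.7] 0.3215082387697494 12.95
```

>>> play_rows:
  moves:
    - [[0,0,0],2,0.015]
    - [[0,0,0],2,0.015]

```text
clock: 13.2
eef_pos: [571.6, -16.5, 104.7]
orientation: [1.913, 2.491, 0.002]
ft_force: [0.5, 1.9, 6.0]
width: 0.322
gripper_force: 58.9
```

```bash
python3 t.py
```

```text
yaw -14.97 Tz [ 0.343 -0.102  0.215] [0.5 1.9 6. ] [571.6 -16.5 104.7] 0.32223619905154005 13.2
```

>>> play_rows:
  moves:
    - [[0,0,0],2,0.015]
    - [[0,0,0],2,0.015]

```text
clock: 13.45
eef_pos: [571.7, -16.5, 104.7]
orientation: [1.999, 2.423, 0.002]
ft_force: [1.4, 2.4, 4.9]
width: 0.318
gripper_force: 58.9
```

```bash
python3 t.py
```

```text
yaw -10.96 Tz [ 0.409 -0.221  0.203] [1.4 2.4 4.9] [571.7 -16.5 104.7] 0.3180549953073109 13.45
```

>>> play_rows:
  moves:
    - [[0,0,0],2,0.015]
    - [[0,0,0],2,0.015]

```text
clock: 13.7
eef_pos: [571.7, -16.4, 104.7]
orientation: [2.082, 2.351, 0.002]
ft_force: [1.3, 2.1, 4.8]
width: 0.32
gripper_force: 58.9
```

```bash
python3 t.py
```

```text
yaw -6.95 Tz [ 0.553 -0.327  0.169] [1.3 2.1 4.8] [571.7 -16.4 104.7] 0.3203803245171144 13.7
```

>>> play_rows:
  moves:
    - [[0,0,0],2,0.015]
    - [[0,0,0],2,0.015]

```text
clock: 13.95
eef_pos: [571.9, -16.4, 104.7]
orientation: [2.163, 2.277, 0.003]
ft_force: [2.1, 2.1, 5.5]
width: 0.322
gripper_force: 58.9
```

```bash
python3 t.py
```

```text
yaw -2.94 Tz [ 0.622 -0.564  0.209] [2.1 2.1 5.5] [571.9 -16.4 104.7] 0.3217304471788437 13.95
```

>>> play_rows:
  moves:
    - [[0,0,0],2,0.015]
    - [[0,0,0],2,0.015]

```text
clock: 14.2
eef_pos: [571.9, -16.4, 104.7]
orientation: [2.242, 2.2, 0.003]
ft_force: [3.8, 4.0, 4.7]
width: 0.323
gripper_force: 58.9
```

```bash
python3 t.py
```

```text
yaw 1.08 Tz [ 0.643 -0.641  0.228] [3.8 4.  4.7] [571.9 -16.4 104.7] 0.32343439990248657 14.2
```

>>> play_rows:
  moves:
    - [[0.0006,0.0006,0],2,0.015]
    - [[0,0,0],2,0.015]

```text
clock: 14.45
eef_pos: [572.1, -16.4, 104.7]
orientation: [2.317, 2.12, 0.001]
ft_force: [1.9, 0.5, 6.2]
width: 0.323
gripper_force: 59.1
```

```bash
python3 t.py; python3 - <<'E'
from h import *
p=wristpose(bot.capture("wrist"),bot.sense())
np.savez("w2.npz",frame=p["frame"],R=p["R"],t=p["t"])
cr=p["frame"][60:360,130:430]; cv2.imwrite("pics/w2.png",cv2.resize(cr,None,fx=2,fy=2,interpolation=cv2.INTER_CUBIC)[:,:,::-1])
E
```

```text
yaw 5.1 Tz [ 0.122 -0.318  0.227] [1.9 0.5 6.2] [572.1 -16.4 104.7] 0.3231213589338034 14.45
```

View pics/w2.png

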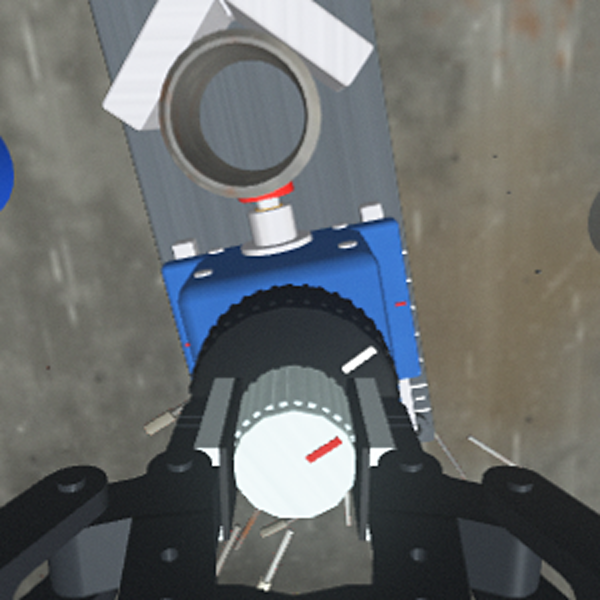

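The wrist view shows the red pad at about (265,190), right at the pipe's rim and about touching. Continuing in small steps on the torque reading.

>>> play_rows:
  moves:
    - [[0,0,0],2,0.015]
    - [[0,0,0],2,0.015]

```text
clock: 14.75
eef_pos: [572.2, -16.4, 104.7]
orientation: [2.39, 2.037, 0.001]
ft_force: [2.1, -0.1, 7.2]
width: 0.319
gripper_force: 59.1
```

```bash
python3 t.py
```

```text
yaw 9.1 Tz [ 0.081 -0.537  0.241] [ 2.1 -0.1  7.2] [572.2 -16.4 104.7] 0.319343750581365 14.75
```

>>> play_rows:
  moves:
    - [[0,0,0],2,0.015]
    - [[0,0,0],2,0.015]

```text
clock: 15.0
eef_pos: [572.3, -16.5, 104.8]
orientation: [2.459, 1.953, 0.001]
ft_force: [3.5, 1.0, 5.4]
width: 0.321
gripper_force: 59.0
```

```bash
python3 t.py
```

```text
yaw 13.1 Tz [ 0.086 -0.546  0.328] [3.5 1.  5.4] [572.3 -16.5 104.8] 0.32067488430703767 15.0
```

>>> play_rows:
  moves:
    - [[0,0,0],0,0.015]

```text
clock: 15.12
eef_pos: [572.3, -16.5, 104.7]
orientation: [2.459, 1.953, 0.001]
ft_force: [2.8, 0.5, 6.5]
width: 0.323
gripper_force: 59.1
```

```bash
cat > m.py <<'E'
from h import *
T=[]
for i in range(6):
    bot.capture("side"); s=bot.sense(); T.append(np.r_[s["torque"][2],s["ft_force"]])
T=np.array(T); print(T[:,0].round(3),T.mean(0).round(3))
E
python3 t.py; python3 m.py
```

```text
yaw 13.08 Tz [ 0.138 -0.523  0.044] [2.8 0.5 6.5] [572.3 -16.5 104.7] 0.3233643151926382 15.125
[0.046 0.04  0.024 0.089 0.099 0.058] [0.059 2.99  0.542 6.199]
```

>>> play_rows:
  moves:
    - [[0,0,0],1,0.015]

```text
clock: 15.55
eef_pos: [572.3, -16.5, 104.7]
orientation: [2.475, 1.932, 0.001]
ft_force: [3.3, 0.6, 5.5]
width: 0.32
gripper_force: 59.0
```

```bash
python3 t.py; python3 m.py
```

```text
yaw 14.06 Tz [ 0.105 -0.522  0.362] [3.3 0.6 5.5] [572.3 -16.5 104.7] 0.3196332372120488 15.55
[0.206 0.16  0.152 0.168 0.169 0.097] [0.159 3.052 0.347 5.7  ]
```

>>> play_rows:
  moves:
    - [[0,0,0],-1,0.015]

```text
clock: 15.98
eef_pos: [572.3, -16.5, 104.7]
orientation: [2.458, 1.954, 0.001]
ft_force: [2.6, -0.1, 5.4]
width: 0.314
gripper_force: 59.1
```

```bash
python3 t.py; python3 m.py
```

```text
yaw 13.05 Tz [ 0.173 -0.546 -0.127] [ 2.6 -0.1  5.4] [572.3 -16.5 104.7] 0.3140233878089566 15.975
[0.007 0.053 0.113 0.005 0.053 0.082] [0.052 3.201 0.572 5.962]
```

>>> play_rows:
  moves:
    - [[0,0,0],-1,0.015]

```text
clock: 16.4
eef_pos: [572.3, -16.4, 104.7]
orientation: [2.441, 1.975, 0.001]
ft_force: [2.9, 0.7, 6.9]
width: 0.314
gripper_force: 59.1
```

```bash
python3 t.py; python3 m.py
```

```text
yaw 12.05 Tz [ 0.152 -0.54  -0.066] [2.9 0.7 6.9] [572.3 -16.4 104.7] 0.3140167665889933 16.4
[0.002 0.032 0.049 0.038 0.024 0.046] [0.032 2.796 0.744 5.864]
```

>>> play_rows:
  moves:
    - [[0,0,0],1,0.015]

```text
clock: 16.82
eef_pos: [572.3, -16.5, 104.7]
orientation: [2.459, 1.954, 0.001]
ft_force: [2.6, 0.4, 6.0]
width: 0.32
gripper_force: 59.0
```

```bash
python3 t.py; python3 m.py
```

```text
yaw 13.06 Tz [ 0.105 -0.465  0.268] [2.6 0.4 6. ] [572.3 -16.5 104.7] 0.3200270901803933 16.825
[0.204 0.157 0.127 0.129 0.13  0.186] [0.155 2.85  0.476 5.843]
```

>>> play_rows:
  moves:
    - [[0,0,0],-1,0.015]

```text
clock: 17.25
eef_pos: [572.3, -16.5, 104.7]
orientation: [2.441, 1.975, 0.001]
ft_force: [2.2, 1.3, 5.9]
width: 0.32
gripper_force: 59.1
```

```bash
python3 t.py; python3 m.py
```

```text
yaw 12.05 Tz [ 0.153 -0.53  -0.105] [2.2 1.3 5.9] [572.3 -16.5 104.7] 0.31982317850823466 17.25
[-0.023  0.023  0.076  0.092  0.079  0.073] [0.053 3.189 0.781 5.696]
```

>>> play_rows:
  moves:
    - [[0,0,0],1,0.015]

```text
clock: 17.68
eef_pos: [572.3, -16.5, 104.7]
orientation: [2.459, 1.954, 0.001]
ft_force: [2.8, 0.2, 6.0]
width: 0.32
gripper_force: 59.0
```

```bash
python3 t.py; python3 m.py
```

```text
yaw 13.06 Tz [ 0.046 -0.46   0.273] [2.8 0.2 6. ] [572.3 -16.5 104.7] 0.3202317060390504 17.675
[0.188 0.199 0.067 0.161 0.181 0.188] [0.164 2.911 0.742 5.848]
```

>>> play_rows:
  moves:
    - [[0,0,0],-1,0.015]

```text
clock: 18.1
eef_pos: [572.3, -16.5, 104.7]
orientation: [2.441, 1.975, 0.001]
ft_force: [1.7, 0.7, 7.2]
width: 0.317
gripper_force: 59.1
```

```bash
python3 t.py; python3 m.py
```

```text
yaw 12.05 Tz [ 0.159 -0.556 -0.109] [1.7 0.7 7.2] [572.3 -16.5 104.7] 0.31714393400561836 18.1
[ 0.034  0.07  -0.004  0.086  0.085  0.104] [0.062 2.949 0.678 5.541]
```

>>> play_rows:
  moves:
    - [[0,0,0],1,0.015]

```text
clock: 18.52
eef_pos: [572.3, -16.5, 104.7]
orientation: [2.459, 1.954, 0.001]
ft_force: [4.0, 1.2, 5.5]
width: 0.316
gripper_force: 59.0
```

```bash
python3 t.py; python3 m.py
```

```text
yaw 13.06 Tz [ 0.109 -0.557  0.286] [4.  1.2 5.5] [572.3 -16.5 104.7] 0.3156995744199599 18.525
[0.197 0.143 0.159 0.128 0.19  0.133] [0.158 2.748 0.466 5.652]
```

>>> play_rows:
  moves:
    - [[0,0,0],-0.5,0.015]
    - [[0,0,0],0,0.015]
    - [[0,0,0],0,0.0854]
    - [[0,0,0],0,0.0854]
    - [[0,0,0],0,0.0854]
    - [[0,0,0],0,0.0854]
    - [[0,0,0],0,0.0854]
    - [[0,0,-0.06],0,0.0854]
    - [[0,0,-0.06],-10,0.0854]
    - [[0,0,0],-6,0.0854]
    - [[0,0,0],0,0.0854]

```text
clock: 20.2
eef_pos: [571.7, -16.2, 224.7]
orientation: [2.153, 2.287, 0.001]
ft_force: [-0.1, 0.5, -0.2]
width: 0.999
gripper_force: 0.0
```

```bash
python3 t.py; python3 - <<'E'
from h import *
p=wristpose(bot.capture("wrist"),bot.sense())
cr=p["frame"][40:320,170:430]; cv2.imwrite("pics/w3.png",cv2.resize(cr,None,fx=2.1,fy=2.1,interpolation=cv2.INTER_CUBIC)[:,:,::-1])
E
```

```text
yaw -3.45 Tz [ 0.003 -0.013  0.021] [-0.1  0.5 -0.2] [571.7 -16.2 224.7] 0.9993690818888673 20.2
```

View pics/w3.png

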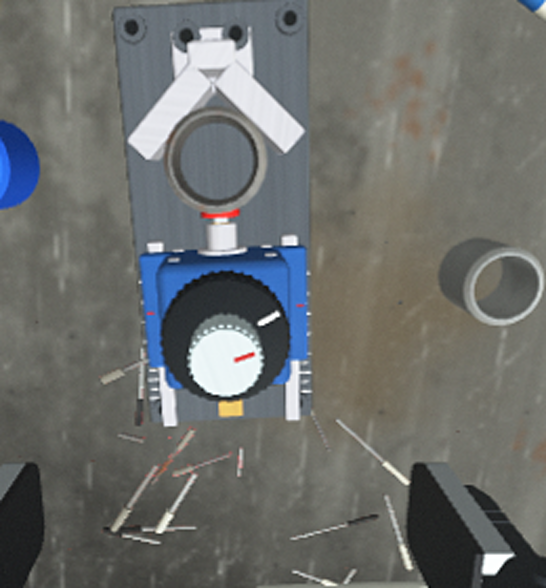

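The pipe sits centred in the V at (217,160) with the red pad nipping it at (220,213), and the hand is clear. Handing in.

```bash
python3 -c "
from plant import bot
print(bot.sign_off())"
```

```text
the job is handed in; nothing more can be done
None
```

The pipe is clamped in the V-block with about 12–13 N of pad force (estimated from the wrist torque), both knobs are released, and the job is handed in; no verdict came back.

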